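Close up the stamp rail and shut its keeper

ROBOT

A 7-joint arm with a two-finger parallel gripper is mounted at the origin on the work surface. World frame = base frame: x ahead of the robot, y to its left, z up, the work surface at z = 0. Lengths are in m, angles in rad, forces in N, time in s.
With the tool pointing down it reaches from about 0.425 to 0.8 m from the base axis. Payload 8.3 kg.
Tool frame: the origin (TCP) lies where the fingers leave the gripper's body, on its centre line; the fingertips stand 73 mm ahead of it and the grasp point (between the pads) lies 54 mm ahead of it; z points along the fingers, y is the line along which they close (so a half turn about z gives the same grasp; the last joint's range is limited). The gripper opens to 85 mm and grips with 20 to 120 N. Pads are 22 mm wide; open, the fingers measure 114 mm over their backs; the gripper's body (76 mm by 85 mm) begins 54 mm behind the grasp point. The pads swing forward as they close: fully open they stand 13 mm farther back than shut.
Start: joints at [1.123, 0.383, 0.016, 1.37, -0.006, 1.388, -0.046], TCP at [0.235, -0.579, 0.304] pointing down, gripper open.
Joint ranges: [-2.95, 2.95], [-0.25, 2.06], [-1.52, 1.56], [0.18, 2.33], [-1.44, 4.58], [0.02, 2.06], [-3.01, 3.01]. Speed limits (rad/s): [2.39, 2.39, 3.01, 3.01, 3.14, 3.14, 3.14].

INTERFACE

Orientations are given as [roll, pitch, yaw] about the fixed x, y, z axes, in that order (R = Rz(yaw) Ry(pitch) Rx(roll)).
In Python, from plant import * gives the robot as it stands.
- The arm moves only by the shell command python3 -m jog 'ROWS' [FORCE]. ROWS is JSON, a list of rows, each a list of 3 entries, a list of its own where there are three numbers: the shift along the tool's x, y, z in cm, then the turn about the tool's z in rad, then the opening, from 0 (shut) to 1 (fully open). A call has 1 to 8 rows; each row shifts and turns the commanded pose from where the row before left it, along the tool's axes as they then stand; what a row does not reach is not made up. A row lasts 1/12 s, in which the tool goes at most 41.7 mm and 7.16 degrees, less where a joint would pass 70% of its speed; a pose out of reach is approached as far as the arm can. A call is refused whole if a number of a shift passes 4.17 or a number of a turn 0.125, either way. A call with a gripper value outside its range is refused whole. The fingers move at their own pace and stop on an object; FORCE is the grip in N (left out, the last holds). Time passes only in rows, so rows that do not move let the fingers close. It gives the time, the measured TCP pose, the force, the opening and the grip force at its end, in the units of the state.
- read_state(): the state, without advancing time (a new reading comes with each control period).
- read_camera(name): name is "scene" or "top" or "wrist"; returns a dict with "img" (400x640x3 uint8, blue, green, red), "fx", "fy", "cx", "cy" (pixels), "T" (4x4, takes a point from camera to world coordinates); the wrist camera has in their place "T_tool_cam" (4x4, takes a point from camera to tool coordinates, whose origin is the TCP and whose axes are the flange's). Camera axes: x right, y down, z forward; pixel columns grow to the right and rows downward; lengths in m; the calibration is good to about 2 mm. A picture is of the moment at which its call begins: read the wrist's pose just before it. There is no depth.
- sign_off(): hands the job in; it is judged then, once.
The state is a dict: "t": time; "joints": joint angles; "dq": joint speeds; "joint_torque": joint torques, N m; "ee_pos": TCP position; "ee_rot": TCP orientation; "ft_force": force on the tool from outside, world axes, zero at the start; "moment": the same for the moment, N m; "grip_width": opening from 0.0 (shut) to 1.0 (fully open); "grasp_force": force on a finger pad.
Only numpy, scipy, OpenCV 4.12 (cv2) and the standard library are available. Lean on these libraries where they do the work, as an engineer would, in place of code of your own. Each camera call takes 0.05 s, during which the arm holds its last target. There are 200 camera calls.

TASK

Push the row of four rubber stamps along their rail as one train, pressing only on the last stamp, until the front one is fully home against the steel end stop. Then swing the keeper bar shut, fully across the channel behind the row, and take the hand away. Nothing is to be lifted, and the other things on the desk stay where they are.

Things in the scene. Friction and masses are not known exactly. Their poses are not given: they have to be found in the camera images.
- rail: fixed grey stamp rail on the table: straight open-topped channel 330 mm long, 52 mm wide. Origin: centre of its underside. +x runs along the channel to the end stop, z up. Channel floor 6 mm above the table, inner width 44 mm, side walls 4 mm thick with tops 16 mm above the table. Open at the other end (x = -165 mm). Ink pad and spare stamp stand on its -y side, glue jar on its +y side near the stop.
- stop_face (a point): middle of the end stop's face that the row must meet, 21 mm above the table, at rail x = +150 mm, y = 0. The end stop is a bright steel block 42 mm high, 52 mm wide, 15 mm thick that closes the channel's +x end.
- keeper (a joint): keeper: level steel bar that swings about an upright pin on the rail's +y side. 0 rad: wide open, pointing from the pin at 161 degrees from rail +x (counter-clockwise from above); grows counter-clockwise; 0.33: parallel to the rail, pointing away from the stop; 1.90: shut, square across the channel behind the row, at its own stop. Starts at 0 to 0.30. Friction about 0.03 N m, no spring: stays where left.
- keeper_hinge (a point): on the axis of the keeper's pin, 27 mm above the table (the bar's mid-height); at rail x = -17 mm, y = +40 mm. The pin's head is 14 mm across, its top 38 mm above the table. The bar is 8 mm thick, reaches 70 mm from this axis, and stands from 18 to 36 mm above the table; it passes over the channel's walls.
- keeper_tip (a point): middle of the keeper bar's free end, 70 mm from the pin's axis, 27 mm above the table.
- stamp_a: loose wooden rubber stamp standing in the channel, front of the row, nearest the end stop. Light wood block 40 mm long along the rail (its x), 40 mm wide (y), 32 mm high, with a ball knob 22 mm across of dark wood on top (overall height at most 60 mm). Mass 60 to 130 g. Origin: centre of its underside; x points to the end stop, z up. With the row fully home its origin is at rail x = +130 mm.
- stamp_b: loose wooden rubber stamp standing in the channel, second in the row. Light wood block 34 mm long along the rail (its x), 40 mm wide (y), 32 mm high, with a flat mushroom knob 26 mm across of dark wood on top (overall height at most 60 mm). Mass 60 to 130 g. Origin: centre of its underside; x points to the end stop, z up. With the row fully home its origin is at rail x = +93 mm.
- stamp_c: loose wooden rubber stamp standing in the channel, third in the row. Light wood block 46 mm long along the rail (its x), 40 mm wide (y), 32 mm high, with a straight round peg handle 20 mm across of dark wood on top (overall height at most 60 mm). Mass 60 to 130 g. Origin: centre of its underside; x points to the end stop, z up. With the row fully home its origin is at rail x = +53 mm.
- stamp_d: loose wooden rubber stamp standing in the channel, LAST in the row, farthest from the end stop: the one to push on. Light wood block 38 mm long along the rail (its x), 40 mm wide (y), 32 mm high, with a crosswise bar handle (T shape) 36 mm long of dark wood on top (overall height at most 60 mm). Mass 60 to 130 g. Origin: centre of its underside; x points to the end stop, z up. With the row fully home its origin is at rail x = +11 mm.
- spare_stamp: bystander: a loose stamp, 50 x 40 mm block with ball knob, 63 mm high, on the table beside the rail, not part of the row. Origin: centre of its underside.
- ink_pad: bystander: flat metal ink pad tin 105 x 66 x 18 mm beside the rail. Origin: centre of its underside.
- glue: bystander: small jar of glue, 28 mm across, 85 mm high, beside the rail near the stop. Origin: centre of its underside.
- stapler: bystander: black stapler 135 x 36 x 55 mm. Origin: centre of its underside.
- mug: bystander: white mug, 76 mm across, 85 mm high. Origin: centre of its underside.
- tape: bystander: roll of clear tape lying flat, 84 mm across, 20 mm high. Origin: centre of its underside.
- punch: bystander: paper punch 100 x 110 x 60 mm. Origin: centre of its underside.
Things that resemble listed ones, but are neither listed nor needed, are in the scene too. Leave any green or turquoise look-alike of the stamp_d alone.

How it is judged:
On the way, in this order (a step that is already met when the one before it is completed fails the run):
1. the whole row is home: front stamp within 3 mm of the end stop, the others within 5 mm of their closed-up places (x of stamp_a in the frame of rail above 0.127 m and x of stamp_b in the frame of rail above 0.088 m and x of stamp_c in the frame of rail above 0.048 m and x of stamp_d in the frame of rail above 0.006 m), for 0.2 s.
2. the keeper is swung shut behind the row (over 1.80 of 1.90 rad) (value of joint keeper above 1.8 rad), for 0.2 s.
At the end, for the whole second after the job is handed in: The four stamps stand flat and at rest in the channel, the front one within 3 mm of the end stop and the others within 5 mm of their closed-up places, and the keeper is shut across the channel (joint over 1.80 rad) (all of step 1 and height (world z) of each of stamp_a, stamp_b, stamp_c, stamp_d below 0.01 m and angle between each of stamp_a, stamp_b, stamp_c, stamp_d's own z axis and vertical below 0.1 rad and linear speed of each of stamp_a, stamp_b, stamp_c, stamp_d below 0.01 m/s and value of joint keeper above 1.8 rad and velocity of joint keeper below 0.05 rad/s); the robot touches nothing.
It fails at once if a stamp of the row is lifted more than 8 mm or tipped over (height (world z) of any of stamp_a, stamp_b, stamp_c, stamp_d above 0.014 m or angle between any of stamp_a, stamp_b, stamp_c, stamp_d's own z axis and vertical above 0.3 rad).
It fails at once if the fingers press on a stamp of the row other than the last one (more than 1 N) (contact force between any of stamp_a, stamp_b, stamp_c and the fingers above 1 N).
It fails at once if the row comes apart: a gap of more than 15 mm opens between neighbours (horizontal distance between stamp_a and stamp_b above 0.052 m or horizontal distance between stamp_b and stamp_c above 0.055 m or horizontal distance between stamp_c and stamp_d above 0.057 m).
It fails at once if a thing standing around is moved by more than 20 mm (distance of any of spare_stamp, ink_pad, glue, stapler, mug, tape, punch from where it was at the start of the episode above 0.02 m).
It also fails if it takes over 56 s, if anything falls off the work surface, if the arm or the gripper's body presses on something with over 40 N, if the wrist force passes 120 N, or if a joint passes its speed limit or range.

## Working session

There is one attempt and no reset: what is moved stays moved. The work goes in short steps, Python scripts to look and compute and a shell command to move; the robot and the scene stay as the last step left them, time stands still between calls to the robot, and variables do not carry over. Pictures are saved under pics/ and viewed, at most 10 in all, crops included, and the job is handed in when it is done.

```bash
mkdir -p pics; ls; python3 - <<'E'
from plant import *
import cv2,numpy as np
s=read_state();print(s)
for n in("top","scene"):
    c=read_camera(n);cv2.imwrite(f"pics/{n}0.png",c["img"]);print(n,c["fx"],c["fy"],c["cx"],c["cy"],np.round(c["T"],4).tolist())
E
```

```text
pics
{'t': 0.0, 'joints': array([ 1.12308357,  0.38426687,  0.01641116,  1.37114142, -0.00631901,
        1.38817801, -0.04649921]), 'dq': array([-0.00121403, -0.00190168,  0.00190531, -0.00039394, -0.00109218,
        0.00217082,  0.00055263]), 'joint_torque': array([ 2.04439226e-05, -6.27611089e+01,  8.43933988e-01, -3.71825159e+01,
        1.64747582e-02,  1.46668166e-02, -4.45623630e-05]), 'ee_pos': array([ 0.23450711, -0.57896136,  0.30286688]), 'ee_rot': array([-3.13964867e+00,  3.06763634e-05,  3.84839446e-01]), 'ft_force': array([0.05679033, 0.03141691, 0.46306194]), 'moment': array([ 0.02303147,  0.07445627, -0.00175069]), 'grasp_force': 0.0, 'grip_width': 0.9986783661186073}
top 428.48925003355373 428.48925003355373 315.91791440821294 202.78528046984104 [[0.0109, -0.9936, 0.1123, 0.4526], [-0.9999, -0.0098, 0.0098, -0.0012], [-0.0087, -0.1124, -0.9936, 1.133], [0.0, 0.0, 0.0, 1.0]]
scene 402.7837208989373 402.7837208989373 317.5735500193596 200.18746136356603 [[-0.3152, 0.7303, -0.6061, 1.1921], [0.949, 0.2473, -0.1956, 0.2173], [0.007, -0.6368, -0.771, 0.8545], [0.0, 0.0, 0.0, 1.0]]
```

View pics/top0.png

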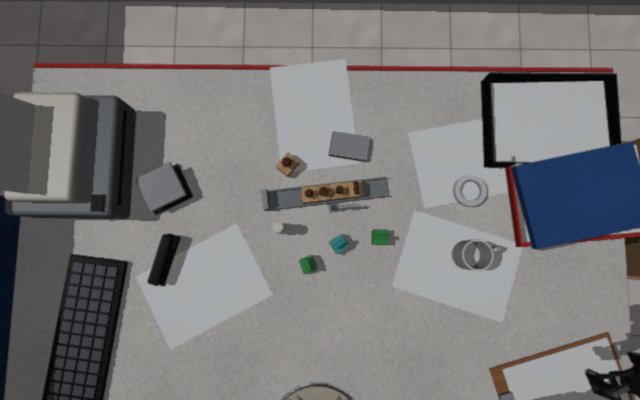

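View pics/scene0.png

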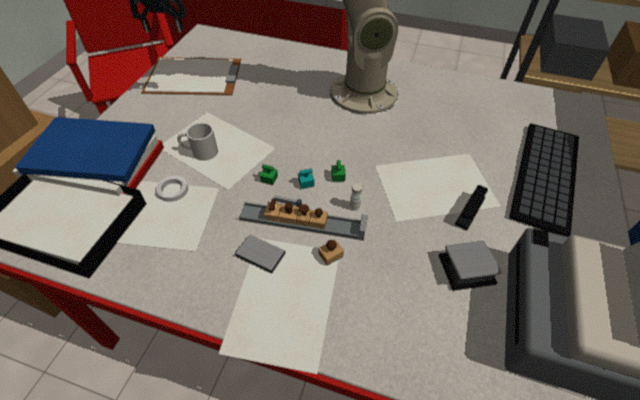

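The top view shows the rail from its open end at about (388,187) to the stop at (266,200). The row sits at (304..362, 190), and stamp_d is the rightmost block, at about (357,188). The keeper is near (345,207). Things that could be mistaken for stamp_d are the green ones at (308,265) and (380,237), the turquoise one at (340,243), and the spare stamp at (288,163). I choose the wooden one at the right-hand end of the row, in the channel.

```bash
cat > h.py <<'E'
import cv2,numpy as np
from plant import *
def cast(c,uv,z,T=None):
    T=c["T"] if T is None else T
    uv=np.atleast_2d(uv).astype(float)
    d=np.c_[(uv[:,0]-c["cx"])/c["fx"],(uv[:,1]-c["cy"])/c["fy"],np.ones(len(uv))]@T[:3,:3].T
    o=T[:3,3];return o+d*((z-o[2])/d[:,2])[:,None]
def proj(c,P,T=None):
    T=c["T"] if T is None else T
    p=(np.atleast_2d(P)-T[:3,3])@T[:3,:3]
    return np.c_[p[:,0]/p[:,2]*c["fx"]+c["cx"],p[:,1]/p[:,2]*c["fy"]+c["cy"]]
E
python3 - <<'E'
from h import *
c=read_camera("top");im=c["img"]
cv2.imwrite("pics/crop.png",cv2.resize(im[145:245,250:400],None,fx=5.3,fy=5.3,interpolation=cv2.INTER_CUBIC))
E
```

```text
(no output)
```

View pics/crop.png

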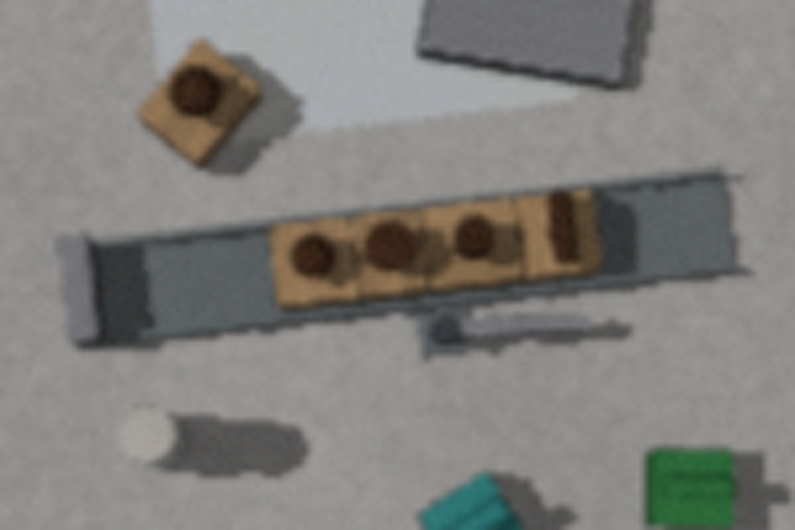

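The crop shows stamp_d, with its T bar at crop (563,228), at the right end of the row. The stop is at (80,290), the pin at (447,327), and the bar tip at about (600,322).

```bash
python3 - <<'E'
from h import *
c=read_camera("top")
u=lambda *p:np.array(p)/5.3+[250,145]-0.4
W=cast(c,u((732,176),(742,270)),.016); S=cast(c,u((58,237),(75,345),(90,237),(100,340)),.042)
pin=cast(c,u((447,327)),.038)[0]; tip=cast(c,u((600,322)),.036)[0]
D=cast(c,u((600,190),(600,272)),.038); F=cast(c,u((272,225),(280,305)),.038)
a=W.mean(0);b=S[:2].mean(0);v=(b-a)[:2];print("W",W,"S",S);print("len .330:",np.linalg.norm(v))
# orientation also from row
r=(F.mean(0)-D.mean(0))[:2];print("row len .158",np.linalg.norm(r),"ang",np.arctan2(v[1],v[0]),np.arctan2(r[1],r[0]))
th=np.arctan2(v[1],v[0]);R=np.array([[np.cos(th),-np.sin(th)],[np.sin(th),np.cos(th)]])
O=(a[:2]+b[:2])/2;print("O",O,"th",th)
for n,p in dict(pin=pin,tip=tip,D=D.mean(0),F=F.mean(0)).items():print(n,p,(p[:2]-O)@R)
# refine: wood mask in top
g=cv2.cvtColor(c["img"],cv2.COLOR_BGR2HSV);m=cv2.inRange(g,(5,60,60),(25,255,255));m[:175]=0;m[210:]=0;m[:,:295]=0;m[:,370:]=0
k=cv2.findContours(m,0,2)[0];k=max(k,key=cv2.contourArea);q=cv2.boxPoints(cv2.minAreaRect(k));P=cast(c,q,.038);print("box",P,((P[:,:2]-O)@R))
E
```

```text
W [[ 0.6470604  -0.17879191  0.016     ]
 [ 0.59994446 -0.18336235  0.016     ]] S [[0.60944579 0.15248963 0.042     ]
 [0.55683979 0.1429278  0.042     ]
 [0.60959548 0.13693017 0.042     ]
 [0.55938757 0.13089537 0.042     ]]
len .330: 0.3312537281937877
row len .158 0.15853234571572197 ang 1.6929388514541859 1.6859972115580826
O [ 0.60332261 -0.0166842 ] th 1.6929388514541859
pin [ 0.56779462 -0.03679461  0.038     ] [-0.01563188  0.03771354]
tip [ 0.57118488 -0.11107309  0.036     ] [-0.08977005  0.04339855]
D [ 0.61555095 -0.11093597  0.038     ] [-0.09503947 -0.00065369]
F [0.59732825 0.04654558 0.038     ] [ 0.06348906 -0.00175415]
box [[ 0.61665068  0.05065145  0.038     ]
 [ 0.63703417 -0.10779681  0.038     ]
 [ 0.59519381 -0.11261317  0.038     ]
 [ 0.57492516  0.04515949  0.038     ]] [[ 0.06521012 -0.02143289]
 [-0.09454119 -0.02235933]
 [-0.09422388  0.01975613]
 [ 0.06484287  0.02065091]]
```

```bash
python3 -m jog '[[[0,0,0],-0.125,0],[[0,0,0],-0.125,0],[[0,0,0],-0.125,0],[[0,0,0],-0.125,0]]' 60; cat >> h.py <<'E'
TH=1.690;O=np.array([.6033,-.0167])
R=np.array([[np.cos(TH),-np.sin(TH)],[np.sin(TH),np.cos(TH)]])
from scipy.spatial.transform import Rotation as Ro
def delta(rx,ry,tip):
    "tool-axis shift in cm to bring closed fingertips to rail (rx,ry) mm at height tip mm"
    s=read_state();p=np.r_[O+R@[rx/1e3,ry/1e3],tip/1e3+.073]
    Rt=Ro.from_euler("xyz",s["ee_rot"])
    print("t",round(s["t"],2),"rail now",np.round((s["ee_pos"][:2]-O)@R*1e3,1),"tip z",round((s["ee_pos"][2]-.073)*1e3,1),"yaw",round(s["ee_rot"][2],3),"F",np.round(R.T@s["ft_force"][:2],1),"shift cm",np.round(Rt.inv().apply(p-s["ee_pos"])*100,2))
E
python3 -c "
from h import *
delta(-135,0,180)"
```

```text
t: 0.53
ee_pos: [0.2346, -0.5792, 0.3036]
ee_rot: [-3.141, -0.0, 0.891]
ft_force: [-0.3, 0.3, 0.5]
grip_width: 0.451
grasp_force: 0.0
t 0.53 rail now [-514.6  432.9] tip z 230.6 yaw 0.891 F [0.3 0.2] shift cm [57.5   3.    5.07]
```

Negative turns raise the yaw. I need 0.80 more.

```bash
python3 -m jog '[[[0,0,0],-0.125,0],[[0,0,0],-0.125,0],[[0,0,0],-0.125,0],[[0,0,0],-0.125,0],[[0,0,0],-0.125,0],[[0,0,0],-0.125,0],[[0,0,0],-0.05,0],[[0,0,0],0,0]]'; python3 -c "
from h import *
delta(-135,0,180)"
```

```text
t: 1.2
ee_pos: [0.2345, -0.5792, 0.3035]
ee_rot: [-3.142, -0.001, 1.687]
ft_force: [1.3, -0.1, 0.5]
grip_width: -0.003
grasp_force: 0.0
t 1.2 rail now [-514.7  433.1] tip z 230.5 yaw 1.687 F [-0.2 -1.3] shift cm [38.09 43.2   5.08]
```

```bash
python3 -m jog '[[[2.7,3.1,0.3],0,0],[[2.7,3.1,0.3],0,0],[[2.7,3.1,0.3],0,0],[[2.7,3.1,0.3],0,0],[[2.7,3.1,0.3],0,0],[[2.7,3.1,0.3],0,0],[[2.7,3.1,0.3],0,0],[[0,0,0],0,0]]'; python3 -c "
from h import *
delta(-135,0,180)"
```

```text
t: 1.87
ee_pos: [0.4353, -0.3578, 0.2827]
ee_rot: [3.138, -0.004, 1.696]
ft_force: [1.5, 1.2, 0.1]
grip_width: -0.003
grasp_force: 0.0
t 1.87 rail now [-318.7  207.4] tip z 209.7 yaw 1.696 F [ 1.  -1.7] shift cm [18.24 20.83  3.11]
```

```bash
python3 -m jog '[[[2.6,2.95,0.4],0,0],[[2.6,2.95,0.4],0,0],[[2.6,2.95,0.4],0,0],[[2.6,2.95,0.4],0,0],[[2.6,2.95,0.4],0,0],[[2.6,2.95,0.4],0,0],[[2.6,2.95,0.4],0,0],[[0,0,0],0,0]]'; python3 - <<'E'
from h import *
delta(-135,0,60)
s=read_state();w=read_camera("wrist");T=np.eye(4);T[:3,:3]=Ro.from_euler("xyz",s["ee_rot"]).as_matrix();T[:3,3]=s["ee_pos"];T=T@w["T_tool_cam"]
cv2.imwrite("pics/w1.png",w["img"]);np.savez("w1.npz",T=T,fx=w["fx"],fy=w["fy"],cx=w["cx"],cy=w["cy"]);print(np.round(T,3))
E
```

```text
t: 2.53
ee_pos: [0.6167, -0.1527, 0.2535]
ee_rot: [3.14, -0.006, 1.694]
ft_force: [-1.3, 2.0, 0.6]
grip_width: 0.004
grasp_force: 0.0
t 2.53 rail now [-136.6    2.8] tip z 180.5 yaw 1.694 F [2.1 1.1] shift cm [ 0.09  0.27 12.05]
[[ 0.992  0.119  0.033  0.608]
 [ 0.123 -0.959 -0.254 -0.088]
 [ 0.002  0.256 -0.967  0.324]
 [ 0.     0.     0.     1.   ]]
```

View pics/w1.png

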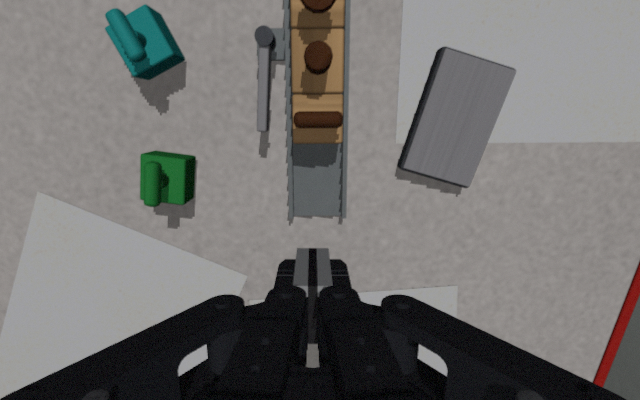

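The wrist view shows the rail's open end at (292,220)–(345,216), the rear of stamp_d at (317,142), the pin at (264,37) and the bar tip at (262,130).

```bash
python3 - <<'E'
from h import *
c=dict(np.load("w1.npz"))
for n,uv,z in(("end+y",(291,220),.016),("end-y",(346,216),.016),("rear+",(292,143),.038),("rear-",(343,142),.038),("pin",(264,37),.038),("tip",(262,131),.036),("wall+",(286,30),.016),("wall-",(349,30),.016)):
    print(n,np.round((cast(c,uv,z)[0,:2]-O)@R*1e3,1))
E
```

```text
end+y [-164.6   22.4]
end-y [-160.6  -27.6]
rear+ [-93.7  19.5]
rear- [-92.7 -21.2]
pin [-16.1  39.5]
tip [-84.5  43.5]
wall+ [-6.7 24.6]
wall- [ -6.4 -25.6]
```

```bash
python3 -m jog '[[[0.05,0.13,4],0,0],[[0,0.1,4],0,0],[[0,0,4],0,0],[[0,0,2.5],0,0],[[0,0,1.2],0,0],[[0,0,0.5],0,0],[[0,0,0],0,0]]'; python3 -c "
from h import *
delta(-106,0,18)"
```

```text
t: 3.17
ee_pos: [0.6152, -0.1623, 0.0927]
ee_rot: [-3.141, -0.0, 1.683]
ft_force: [0.6, -0.5, 0.0]
grip_width: -0.001
grasp_force: 0.0
t 3.17 rail now [-146.     5.5] tip z 19.7 yaw 1.683 F [-0.6 -0.5] shift cm [4.01 0.52 0.17]
```

```bash
python3 -m jog '[[[0.7,0.25,0],0,0],[[0.7,0.25,0],0,0],[[0,0,0],0,0],[[0,0,0],0,0]]'; python3 -c "
from h import *
delta(-106,0,18)"
```

```text
t: 3.5
ee_pos: [0.6198, -0.1459, 0.0946]
ee_rot: [3.139, 0.0, 1.687]
ft_force: [-0.7, -0.1, 0.1]
grip_width: -0.0
grasp_force: 0.0
t 3.5 rail now [-130.2   -1.1] tip z 21.6 yaw 1.687 F [-0.   0.7] shift cm [ 2.42 -0.11  0.35]
```

```bash
python3 -m jog '[[[0.7,0,0.15],0,0],[[0.7,0,0.1],0,0],[[0.5,0,0],0,0],[[0.4,0,0],0,0],[[0.4,0,0],0,0],[[0.4,0,0],0,0],[[0.4,0,0],0,0],[[0.4,0,0],0,0]]'; python3 -c "
from h import *
delta(-19,0,18)"
```

```text
t: 4.17
ee_pos: [0.6143, -0.1089, 0.0904]
ee_rot: [-3.142, 0.001, 1.684]
ft_force: [0.1, -1.9, -0.7]
grip_width: -0.003
grasp_force: 1.1
t 4.17 rail now [-92.8   0.1] tip z 17.4 yaw 1.684 F [-1.9  0.2] shift cm [ 7.38 -0.04 -0.06]
```

Contact is made, with about 2 N resisting, so I keep pushing.

```bash
python3 -m jog '[[[0.45,0,0],0,0],[[0.45,0,0],0,0],[[0.45,0,0],0,0],[[0.45,0,0],0,0],[[0.45,0,0],0,0],[[0.45,0,0],0,0],[[0.45,0,0],0,0],[[0.45,0,0],0,0]]'; python3 -c "
from h import *
delta(-19,0,18)"
```

```text
t: 4.83
ee_pos: [0.6102, -0.0722, 0.0904]
ee_rot: [-3.142, -0.0, 1.685]
ft_force: [0.7, -2.9, -0.4]
grip_width: 0.001
grasp_force: 1.0
t 4.83 rail now [-55.9  -0.2] tip z 17.4 yaw 1.685 F [-3.  -0.4] shift cm [ 3.69 -0.04 -0.06]
```

```bash
python3 -m jog '[[[0.4,0,0],0,0],[[0.4,0,0],0,0],[[0.4,0,0],0,0],[[0.4,0,0],0,0],[[0.4,0,0],0,0],[[0.3,0,0],0,0],[[0,0,0],0,0]]'; python3 -c "
from h import *
delta(-19,0,18)"
```

```text
t: 5.42
ee_pos: [0.6075, -0.0486, 0.0905]
ee_rot: [3.142, -0.001, 1.686]
ft_force: [-1.0, 0.5, 0.7]
grip_width: 0.003
grasp_force: 0.0
t 5.42 rail now [-32.2  -0.4] tip z 17.5 yaw 1.686 F [0.6 0.9] shift cm [ 1.32 -0.05 -0.05]
```

Next I creep until the force rises at the stop.

```bash
python3 -m jog '[[[0.25,0,0],0,0],[[0.25,0,0],0,0],[[0.2,0,0],0,0],[[0.2,0,0],0,0],[[0.15,0,0],0,0],[[0.1,0,0],0,0],[[0,0,0],0,0]]'; python3 -c "
from h import *
delta(-19,0,18)"
```

```text
t: 6.0
ee_pos: [0.6063, -0.0381, 0.0905]
ee_rot: [3.141, -0.0, 1.685]
ft_force: [-0.6, -0.9, 0.2]
grip_width: 0.005
grasp_force: 0.5
t 6.0 rail now [-21.6  -0.5] tip z 17.5 yaw 1.685 F [-0.8  0.7] shift cm [ 0.26 -0.05 -0.05]
```

```bash
python3 -m jog '[[[0.1,0,0],0,0],[[0.1,0,0],0,0],[[0.1,0,0],0,0]]';  python3 -m jog '[[[0.1,0,0],0,0],[[0.1,0,0],0,0]]'; python3 -m jog '[[[0.1,0,0],0,0],[[0,0,0],0,0]]'; python3 -c "
from h import *
delta(-19,0,18)"
```

```text
t: 6.25
ee_pos: [0.606, -0.0356, 0.0905]
ee_rot: [3.141, 0.0, 1.685]
ft_force: [0.5, -2.6, 0.4]
grip_width: -0.004
grasp_force: 1.3
t: 6.42
ee_pos: [0.6058, -0.0335, 0.0905]
ee_rot: [3.141, 0.0, 1.685]
ft_force: [-0.4, -3.2, 1.0]
grip_width: 0.002
grasp_force: 1.3
t: 6.58
ee_pos: [0.6057, -0.0327, 0.0905]
ee_rot: [3.141, 0.0, 1.685]
ft_force: [-0.1, -3.2, 0.1]
grip_width: -0.003
grasp_force: 1.7
t 6.58 rail now [-16.2  -0.5] tip z 17.5 yaw 1.685 F [-3.2  0.5] shift cm [-0.28 -0.05 -0.05]
```

```bash
for i in 1; do python3 -m jog '[[[0.1,0,0],0,0],[[0.1,0,0],0,0]]' | grep -E "pos|force"; done;  python3 -m jog '[[[0.1,0,0],0,0],[[0,0,0],0,0]]'| grep -E "pos|force"; python3 - <<'E'
from h import *
delta(-19,0,18)
c=read_camera("top")
cv2.imwrite("pics/t2.png",cv2.resize(c["img"][145:245,250:400],None,fx=5.3,fy=5.3,interpolation=cv2.INTER_CUBIC))
E
```

```text
ee_pos: [0.6056, -0.0325, 0.0905]
ft_force: [1.2, -10.3, 0.1]
grasp_force: 5.0
ee_pos: [0.6056, -0.0324, 0.0906]
ft_force: [1.2, -9.2, 0.9]
grasp_force: 5.0
t 6.92 rail now [-15.9  -0.5] tip z 17.6 yaw 1.682 F [-9.3 -0.1] shift cm [-0.31 -0.04 -0.04]
```

View pics/t2.png

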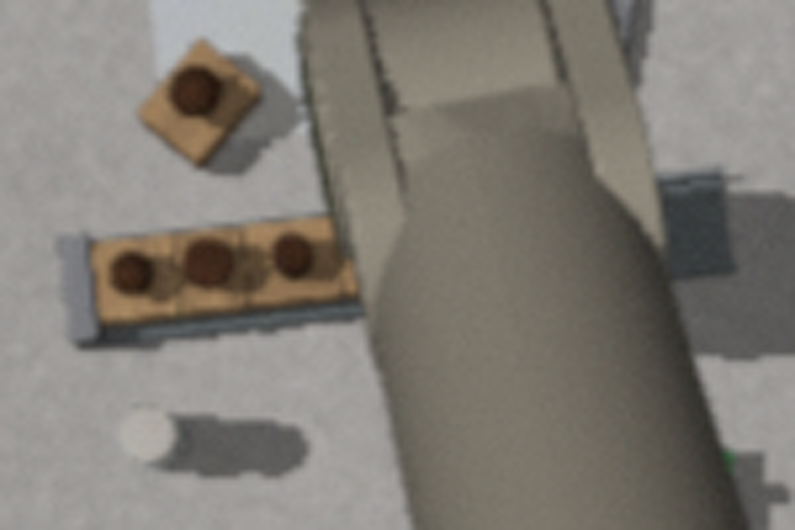

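The front of the row is at the stop, at crop x≈95, and the force rose to 9 N, so the row is home. I back away, lift over the bar, and come down on its outer side.

```bash
python3 -m jog '[[[-0.5,0,0],0,0],[[-1,0,0],0,0],[[-1.5,0,0],0,0],[[-1.5,0,-2],0,0],[[0,0,-2.5],0,0],[[0,0,0],0,0]]';  python3 -m jog '[[[0,-2,0],0,0],[[0,-2.5,0],0,0],[[0,-2.3,0],0,0],[[0,0,0],0,0],[[0,0,0],0,0]]'; python3 - <<'E'
from h import *
delta(-62,72,24)
s=read_state();w=read_camera("wrist");T=np.eye(4);T[:3,:3]=Ro.from_euler("xyz",s["ee_rot"]).as_matrix();T[:3,3]=s["ee_pos"];T=T@w["T_tool_cam"]
cv2.imwrite("pics/w3.png",w["img"]);np.savez("w3.npz",T=T,fx=w["fx"],fy=w["fy"],cx=w["cx"],cy=w["cy"])
E
```

```text
t: 7.47
ee_pos: [0.6127, -0.0753, 0.14]
ee_rot: [3.135, 0.001, 1.683]
ft_force: [1.5, -0.3, 1.4]
grip_width: -0.002
grasp_force: 0.0
t: 7.88
ee_pos: [0.5422, -0.0819, 0.1356]
ee_rot: [-3.142, -0.0, 1.685]
ft_force: [1.4, 1.1, 0.3]
grip_width: -0.004
grasp_force: 0.0
t 7.88 rail now [-57.5  68.4] tip z 62.6 yaw 1.685 F [ 0.9 -1.5] shift cm [-0.46 -0.36  3.86]
```

View pics/w3.png

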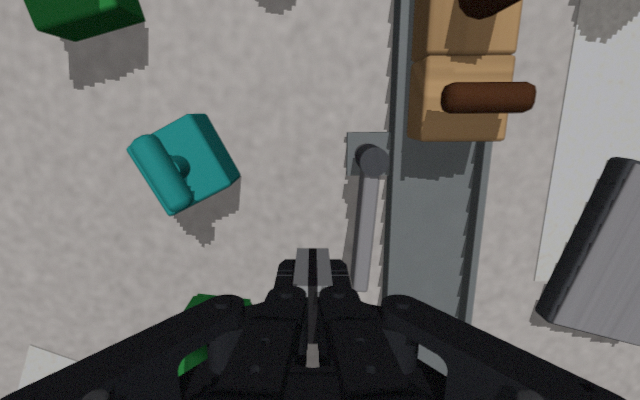

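The wrist view shows the bar from the pin at (372,160) to the tip at (360,290), with my fingertips at (313,250) on its outer side. The rear of stamp_d is at (458,140).

```bash
python3 - <<'E'
from h import *
c=dict(np.load("w3.npz"))
for n,uv,z in(("rear",(455,139),.038),("pin",(371,159),.038),("tip",(360,290),.036),("green near",(250,300),.03)):
    print(n,np.round((cast(c,uv,z)[0,:2]-O)@R*1e3,1))
# sweep path: finger centre for bar angle a from -x toward -y
for a in np.radians([-5,5,15,30,45,60,75,85,90,93]):
    d=np.array([-np.cos(a),-np.sin(a)]);n=np.array([-np.sin(a),np.cos(a)])
    h=4+9*abs(n[0])+13*abs(n[1]);print(round(np.degrees(a)),np.round(np.array([-17,40])+45*d+h*n,1))
E
python3 -m jog '[[[-0.2,0,1.5],0,0],[[-0.2,0,1.5],0,0],[[0,0,0.9],0,0],[[0,0,0],0,0]]';python3 -c "
from h import *
delta(-61,55,24)"
```

```text
rear [-4.1  2.2]
pin [-13.3  41.1]
tip [-83.1  43.9]
green near [-92.1 103.8]
-5 [-60.3  61.6]
5 [-63.4  53.7]
15 [-65.4  46.6]
30 [-65.9  34.6]
45 [-62.6  22. ]
60 [-55.3  10.2]
75 [-44.2   0.7]
85 [-35.   -3.6]
90 [-30.  -5.]
93 [-28.3  -5.7]
t: 8.27
ee_pos: [0.5428, -0.0854, 0.0943]
ee_rot: [-3.139, -0.002, 1.685]
ft_force: [-1.5, 0.8, -0.1]
grip_width: 0.002
grasp_force: 0.0
t 8.27 rail now [-61.   68.2] tip z 21.3 yaw 1.685 F [1.  1.4] shift cm [ 0.01  1.32 -0.27]
```

```bash
python3 -m jog '[[[0,0.6,0],0,0],[[0,0.6,0],0,0],[[-0.05,0.6,0],0,0],[[-0.05,0.6,0],0,0],[[0,0.6,0],0,0],[[0.1,0.6,0],0,0],[[0.1,0.6,0],0,0],[[0.1,0.6,0],0,0]]';python3 -c "
from h import *
delta(-57,20,22)"
```

```text
t: 8.93
ee_pos: [0.5914, -0.0783, 0.0965]
ee_rot: [3.142, -0.0, 1.685]
ft_force: [-1.4, -1.6, -0.7]
grip_width: -0.002
grasp_force: 0.4
t 8.93 rail now [-59.8  19.1] tip z 23.5 yaw 1.685 F [-1.4  1.6] shift cm [ 0.28 -0.09  0.15]
```

Now from (-60,19) through (-51,11), (-42,2) and (-33,-3).

```bash
python3 -m jog '[[[0.4,0.4,0],0,0],[[0.4,0.4,0.1],0,0],[[0.4,0.4,0],0,0],[[0.4,0.4,0],0,0],[[0.4,0.2,0],0,0],[[0.3,0.1,0],0,0],[[0,0,0],0,0]]';python3 -c "
from h import *
delta(-29,-3,22)"
```

```text
t: 9.52
ee_pos: [0.6072, -0.0521, 0.0955]
ee_rot: [3.141, -0.001, 1.686]
ft_force: [0.0, -1.0, 0.1]
grip_width: 0.0
grasp_force: 0.0
t 9.52 rail now [-35.6   0.3] tip z 22.5 yaw 1.686 F [-1.   0.1] shift cm [0.67 0.33 0.05]
```

```bash
python3 -m jog '[[[0.2,0.1,0],0,0],[[0.2,0.1,0],0,0],[[0.1,0,0],0,0],[[0,0,0],0,0]]' | grep -E "pos|force";  python3 -m jog '[[[0.1,0,0],0,0],[[0.1,0,0],0,0]]'| grep -E "pos|force";python3 -c "
from h import *
delta(-29,-3,22)"
```

```text
ee_pos: [0.6085, -0.048, 0.0955]
ft_force: [0.2, -0.5, -0.3]
grasp_force: 0.0
ee_pos: [0.6084, -0.0465, 0.0956]
ft_force: [0.5, -1.6, -0.1]
grasp_force: 0.4
t 10.02 rail now [-30.2  -1.5] tip z 22.6 yaw 1.684 F [-1.7 -0.3] shift cm [0.12 0.15 0.06]
```

```bash
python3 -m jog '[[[0.1,0,0],0,0],[[0.1,0,0],0,0]]' | grep -E "pos|force";  python3 -m jog '[[[0.1,0,0],0,0],[[0.1,0,0],0,0],[[0,0,0],0,0]]'| grep -E "pos|force";python3 -c "
from h import *
delta(-29,-3,22)"
```

```text
ee_pos: [0.6082, -0.0453, 0.0956]
ft_force: [2.1, -5.2, 0.4]
grasp_force: 2.9
ee_pos: [0.6082, -0.045, 0.0956]
ft_force: [1.8, -8.0, -0.6]
grasp_force: 3.9
t 10.43 rail now [-28.7  -1.5] tip z 22.6 yaw 1.682 F [-8.2 -0.9] shift cm [-0.03  0.15  0.06]
```

The force has risen at x = -28.7, where I expected the keeper to meet its own stop. I back off, lift away and check.

```bash
python3 -m jog '[[[-0.3,0,0],0,0],[[-1,0,0],0,0],[[-2,0,0],0,0],[[-2,0,-2],0,0],[[-1,0,-4],0,0],[[0,0,-4],0,0],[[0,0,0],0,0],[[0,0,0],0,0]]'; python3 - <<'E'
from h import *
s=read_state();w=read_camera("wrist");T=np.eye(4);T[:3,:3]=Ro.from_euler("xyz",s["ee_rot"]).as_matrix();T[:3,3]=s["ee_pos"];T=T@w["T_tool_cam"]
cv2.imwrite("pics/w4.png",w["img"]);np.savez("w4.npz",T=T,fx=w["fx"],fy=w["fy"],cx=w["cx"],cy=w["cy"])
E
```

```text
t: 11.1
ee_pos: [0.6165, -0.1051, 0.1987]
ee_rot: [3.136, 0.001, 1.685]
ft_force: [-1.5, -0.1, -0.9]
grip_width: -0.002
grasp_force: 0.0
```

View pics/w4.png

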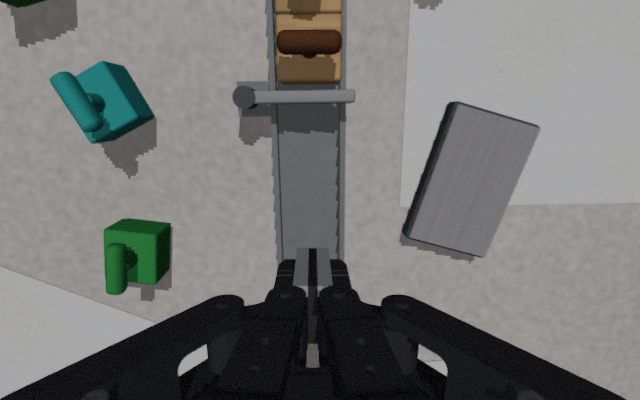

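The bar lies square across the channel, from (245,97) to (354,96), behind stamp_d, whose rear is at row 82. The hand is clear.

```bash
python3 - <<'E'
from h import *
c=dict(np.load("w4.npz"))
a,b,r=[(cast(c,u,z)[0,:2]-O)@R*1e3 for u,z in(((245,97),.038),((354,96),.036),((309,82),.038))]
d=b-a;print(a,b,"joint",.33+np.arctan2(-d[1],-d[0]),"rear-pin (9 expected)",r[0]-a[0])
if .33+np.arctan2(-d[1],-d[0])>1.84: print(sign_off())
E
```

```text
[-14.57808735  38.69739136] [-14.22259082 -29.46500778] joint 1.906011713971865 rear-pin (9 expected) 8.65343141487374
the job is handed in; nothing more can be done
None
```

The four stamps are home against the end stop, the keeper is shut behind them (measured at about 1.9 rad), the hand is clear, and the job was handed in at about 11 s; no verdict came back.

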